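# Give each specimen pot its own lid

## Task

The lids of the three colour-coded specimen pots are mixed up: the red lid is on the blue pot, and the blue and yellow lids lie about on the worktop. Put on every pot the lid of its own colour, seated flat on the rim, leaving the pots standing where they are and not disturbing the other things on the worktop.

Things in the scene. Friction and masses are not known exactly. Their poses are not given: they have to be found in the camera images.
- pot_red: round open pot, loose, upright: 60 mm outer diameter, 55 mm high, 4 mm wall (mouth 52 mm inside), lower part white, upper part red; 0.35 kg. Origin at the centre of its underside, z up; being round, its yaw means nothing
- lid_red: loose red knobbed lid, 50 g, right way up. From below: white tapered plug 6 mm deep (37 mm wide at bottom, 48 at top), disc 62 mm wide and 6 thick, cylindrical knob 18 mm wide and 22 tall (12 to 34 mm above the origin). Origin: centre of the plug's underside, z up. Seated, plug in the mouth and disc on the rim, its origin is 49 mm above the pot's. Starts on the blue pot
- pot_blue: round open pot, loose, upright: 60 mm outer diameter, 55 mm high, 4 mm wall (mouth 52 mm inside), lower part white, upper part blue; 0.35 kg. Origin at the centre of its underside, z up; being round, its yaw means nothing
- lid_blue: loose blue knobbed lid, 50 g, right way up. From below: white tapered plug 6 mm deep (37 mm wide at bottom, 48 at top), disc 62 mm wide and 6 thick, cylindrical knob 18 mm wide and 22 tall (12 to 34 mm above the origin). Origin: centre of the plug's underside, z up. Seated, plug in the mouth and disc on the rim, its origin is 49 mm above the pot's. Starts on the worktop
- pot_yellow: round open pot, loose, upright: 60 mm outer diameter, 55 mm high, 4 mm wall (mouth 52 mm inside), lower part white, upper part yellow; 0.35 kg. Origin at the centre of its underside, z up; being round, its yaw means nothing
- lid_yellow: loose yellow knobbed lid, 50 g, right way up. From below: white tapered plug 6 mm deep (37 mm wide at bottom, 48 at top), disc 62 mm wide and 6 thick, cylindrical knob 18 mm wide and 22 tall (12 to 34 mm above the origin). Origin: centre of the plug's underside, z up. Seated, plug in the mouth and disc on the rim, its origin is 49 mm above the pot's. Starts on the worktop
- knobbed_dish: bystander: small silvery-white dish with its own fixed knobbed lid, 37 mm diameter, 37 mm high, loose on the worktop; origin at the centre of its underside
- polish: bystander: clear tin with a dark teal lid, 64 mm diameter, 24 mm high, loose, at the left of the work; origin at the centre of its underside
- trolley_post (a point): a thin upright post, fixed, the nearest corner of the tall wire trolley that stands on the floor beyond the right end of the worktop (never moves); the point lies on the post at worktop height and the trolley reaches 0.4 m above it: keep the arm clear. A microscope stands at the left, its right edge (eyepieces, 0.33 to 0.45 m high) 0.7 m left of this point: pass it low or clear

How it is judged:
At the end, for the whole second after the job is handed in: Each pot (red, blue, yellow) stands upright within 30 mm of where it started and wears the lid of its own colour: lid and pot centres within 4 mm, the lid's origin 46.5 to 51.5 mm above the pot's origin (disc flat on the rim, within 0.06 rad), pots and lids at rest (horizontal distance between lid_red and pot_red below 0.004 m and z of lid_red in the frame of pot_red between 0.0465 and 0.0515 m and angle between the z axis of lid_red and the z axis of pot_red, either way round below 0.06 rad and angle between each of pot_red, pot_blue, pot_yellow's own z axis and vertical below 0.06 rad and distance of each of pot_red, pot_blue, pot_yellow from where it was at the start of the episode below 0.03 m and linear speed of each of lid_red, pot_red, lid_blue, pot_blue, lid_yellow, pot_yellow below 0.01 m/s and horizontal distance between lid_blue and pot_blue below 0.004 m and z of lid_blue in the frame of pot_blue between 0.0465 and 0.0515 m and angle between the z axis of lid_blue and the z axis of pot_blue, either way round below 0.06 rad and horizontal distance between lid_yellow and pot_yellow below 0.004 m and z of lid_yellow in the frame of pot_yellow between 0.0465 and 0.0515 m and angle between the z axis of lid_yellow and the z axis of pot_yellow, either way round below 0.06 rad); the robot touches nothing.
It fails at once if the small knobbed dish is moved more than 30 mm or tipped over (distance of knobbed_dish from where it was at the start of the episode above 0.03 m or angle between knobbed_dish's own z axis and vertical above 0.5 rad).
It fails at once if the teal-lidded tin is moved more than 30 mm or tipped over (distance of polish from where it was at the start of the episode above 0.03 m or angle between polish's own z axis and vertical above 0.5 rad).
It fails at once if the red pot is tipped over (angle between pot_red's own z axis and vertical above 0.7 rad).
It fails at once if the blue pot is tipped over (angle between pot_blue's own z axis and vertical above 0.7 rad).
It fails at once if the yellow pot is tipped over (angle between pot_yellow's own z axis and vertical above 0.7 rad).
It also fails if it takes over 58 s, if anything falls off the work surface, if the arm or the gripper's body presses on something with over 40 N, if the wrist force passes 120 N, or if a joint passes its speed limit or range.

## Robot

A 7-joint arm with a two-finger parallel gripper is mounted at the origin on a cart in front of the work surface, level with it; the furniture and walls round the work are solid. World frame = base frame: x ahead of the robot, y to its left, z up, the work surface at z = 0. Lengths are in m, angles in rad, forces in N, time in s.
With the tool pointing down it reaches from about 0.425 to 0.875 m from the base axis. Payload 4.7 kg.
Tool frame: the origin (TCP) lies at the very end of the fingers, on their centre line; the grasp point (between the pads) lies 19 mm behind it (grip_point_offset is the distance from the TCP to the grasp point, in m); x points along the fingers, z is the direction in which the jaws open and shut, and the axes are right-handed (so a half turn about x gives the same grasp; the last joint's range is limited). The gripper opens to 87 mm and grips with 3 to 60 N. Pads are 19 mm wide; open, the fingers measure 117 mm over their backs; the gripper's body (75 mm by 190 mm) begins 51 mm behind the grasp point.
Start: joints at [1.229, 0.321, -0.07, 1.45, 0.023, 1.371, -0.057], TCP at [0.226, -0.609, 0.223] pointing down, gripper open.
Joint ranges: [-2.86, 2.86], [-0.3, 2.09], [-1.38, 1.24], [0.06, 2.45], [-1.56, 4.7], [0.09, 2.05], [-2.69, 2.69]. Speed limits (rad/s): [2.57, 2.57, 3.14, 3.14, 3.14, 3.14, 3.14].

## Interface

Orientations are given as a rotation vector (axis times angle).
In Python, from bench import get_state, get_image, calibration, close_job, grip_point_offset gives the robot as it stands.
- The arm moves only by the tool play_rows, never from a script. Its argument "targets" is a list of rows, each an object with "claw": the closure, from 0 (fully open) to 1 (shut); "linear": the shift along the tool's x, y, z as a fraction of full scale, a list of three; "rotation": the turn, a rotation vector about the tool's x, y, z as a fraction of full scale, a list of three. In form: [{"claw": claw, "linear": [x, y, z], "rotation": [wx, wy, wz]}, ...]. A call has 1 to 10 rows; each row shifts and turns the pose as measured when the row begins, along the tool's axes as they then stand; what a row does not reach is not made up. Full scale, the value 1, is 2.5 cm for a shift and 90 degrees for a turn. A row lasts 1/12 s, in which the tool goes at most 41.7 mm and 7.16 degrees, less where a joint would pass 70% of its speed; a pose out of reach is approached as far as the arm can. A call with a number of a shift or a turn outside -1 to 1 is refused whole. A call with a gripper value outside its range is refused whole. The fingers move at their own pace and stop on an object; "newtons" is the grip in N (left out, the last holds). Time passes only in rows, so rows that do not move let the fingers close. It gives the time, the measured TCP pose, the force and the opening at its end, in the units of the state.
- get_state(): the state, without advancing time (a new reading comes with each control period).
- get_image(name): name is "side" or "top"; returns the picture (400x640x3 uint8, blue, green, red); there is no depth.
- calibration(name): a dict with "fx", "fy", "cx", "cy" (pixels), "dist_coeffs" ([k1, k2, p1, p2, k3] as OpenCV has them; the pictures are not rectified), "rvec" (rotation vector, rad) and "tvec" (3), from world to camera coordinates, as OpenCV has them. Camera axes: x right, y down, z forward; pixel columns grow to the right and rows downward; lengths in m; the calibration is good to about 2 mm. A picture is of the moment at which its call begins. calibration takes no time and is no camera call.
- close_job(): hands the job in, once; it reports no verdict.
The state is a dict: "time": time; "joint_positions": joint angles; "qd": joint speeds; "joint_torque": joint torques, N m; "position": TCP position; "tool_rot": TCP orientation; "ft_force": force on the tool from outside, world axes, zero at the start; "torque": the same for the moment, N m; "grip_width": opening from 0.0 (shut) to 1.0 (fully open).
Only numpy, scipy, OpenCV 4.12 (cv2) and the standard library are available. Lean on these libraries where they do the work, as an engineer would, in place of code of your own. Each camera call takes 0.05 s, during which the arm holds its last target. There are 200 camera calls.

## Working session

There is one attempt and no reset: what is moved stays moved. The work goes in short steps, Python scripts to look and compute and a tool call to move; the robot and the scene stay as the last step left them, time stands still between calls to the robot, and variables do not carry over. Pictures are saved under pics/ and viewed, about 8 in all and at most 12, crops included, and the job is handed in when it is done.

Besides the shell and the picture viewer there is one more tool, called after "Call:" as name(argument=value, ...), one argument or row to a line, values as JSON. play_rows: Moves the arm, as the interface text tells. Shift numbers are shares of 2.5 cm and turn numbers shares of 90 degrees, none past 1 either way. Its arguments: {"type":"object","properties":{"targets":{"type":"array"},"newtons":{"type":"number"}},"required":["targets"]}

```bash
mkdir -p pics; python3 - <<'E'
from bench import *
import cv2
for n in("side","top"):
    cv2.imwrite(f"pics/{n}0.png",get_image(n)); c=calibration(n); print(n,c)
    R=cv2.Rodrigues(__import__('numpy').array(c['rvec'],float))[0]; print(-R.T@__import__('numpy').array(c['tvec']).ravel())
print(get_state(),grip_point_offset)
E
```

```text
side {'fx': 415.30936500593594, 'fy': 415.30936500593594, 'cx': 319.66497083301334, 'cy': 192.22350429094715, 'dist_coeffs': array([-0.09117804,  0.        ,  0.        ,  0.        ,  0.        ]), 'rvec': array([ 0.83832894, -2.52048124,  1.1256515 ]), 'tvec': array([0.3794459 , 0.32611259, 0.68949303])}
[0.12782783 0.4643577  0.70268146]
top {'fx': 404.2131844956291, 'fy': 404.2131844956291, 'cx': 322.461912240882, 'cy': 190.25619183649167, 'dist_coeffs': array([-0.00537927,  0.        ,  0.        ,  0.        ,  0.        ]), 'rvec': array([ 2.10369876, -2.15240757,  0.18584308]), 'tvec': array([-0.10310067,  0.52189549,  0.87704179])}
[ 0.35746659 -0.1151426   0.95455056]
{'time': 0.1, 'joint_positions': array([ 1.22909439,  0.32177371, -0.07009582,  1.45154616,  0.02258609,
        1.37084856, -0.05686107]), 'qd': array([ 0.00039685, -0.00091183,  0.00042683, -0.00413477,  0.00341284,
        0.00105703, -0.00091554]), 'joint_torque': array([-1.78781152e-04, -4.92570949e+01, -4.05472387e-01, -3.13398707e+01,
       -6.40441803e-02,  3.94376472e-02,  6.77533421e-05]), 'position': array([ 0.22620881, -0.60882182,  0.22155831]), 'tool_rot': array([ 0.94417326,  1.35835294, -0.94259349]), 'ft_force': array([ 1.16719878, -0.03018467,  0.49661566]), 'torque': array([ 0.02060223,  0.0324572 , -0.02364109]), 'grip_width': 0.9996262588250163} 0.0187
```

View pics/top0.png

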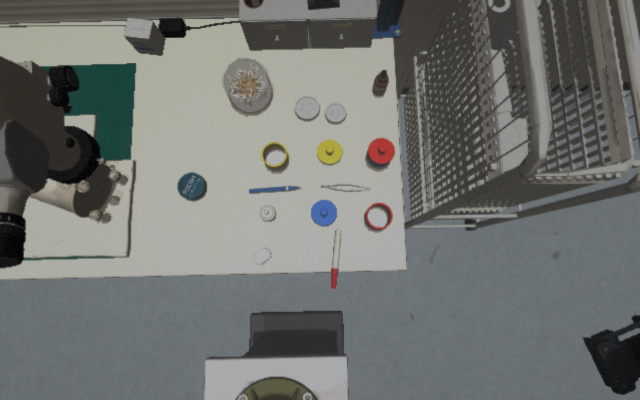

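View pics/side0.png

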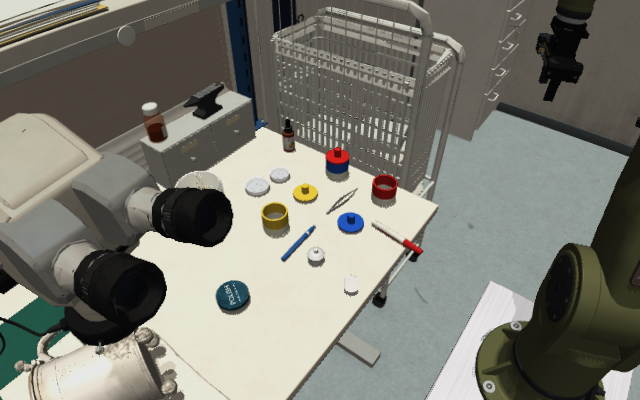

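Both views agree on the layout. In the top view the yellow pot is at (275,155), the yellow lid (330,152), the red lid on the blue pot (381,151), the blue lid (323,213), the red pot (378,216), the dish (267,213) and the tin (192,186). The trolley corner is near (405,215). Next I measure these by casting rim contours onto known planes.

```bash
cat > h.py <<'E'
import cv2, numpy as np
from bench import *
from scipy.optimize import least_squares
from scipy.spatial.transform import Rotation as Ro
def cam(n):
    c=calibration(n); K=np.array([[c['fx'],0,c['cx']],[0,c['fy'],c['cy']],[0,0,1.]])
    R=cv2.Rodrigues(np.array(c['rvec'],float))[0]; t=np.array(c['tvec']).ravel()
    return K,np.array(c['dist_coeffs']),R,-R.T@t
def cast(n,px,z):
    K,d,R,C=cam(n); u=cv2.undistortPoints(np.array(px,float).reshape(-1,1,2),K,d).reshape(-1,2)
    r=np.c_[u,np.ones(len(u))]@R; return (C+r*((z-C[2])/r[:,2])[:,None])[:,:2]
def mask(img,col):
    h=cv2.cvtColor(img,cv2.COLOR_BGR2HSV); r=lambda a,b:cv2.inRange(h,(a,150,60),(b,255,255))
    return {'red':r(0,8)|r(172,180),'yellow':r(20,34),'blue':r(108,128)}[col]
def blobs(n,img,col):
    m=cv2.morphologyEx(mask(img,col),cv2.MORPH_CLOSE,np.ones((3,3)))
    cs=cv2.findContours(m,cv2.RETR_EXTERNAL,cv2.CHAIN_APPROX_NONE)[0]
    return [c.reshape(-1,2) for c in cs if cv2.boundingRect(c)[2]>14]
def circ(n,c,z,r):
    # circle of known radius r through the outline's far side (top edge at height z)
    P=cast(n,c,z); C=cam(n)[3][:2]; o=P.mean(0)
    for _ in range(4):
        d=(o-C)/np.linalg.norm(o-C); Q=P[(P-o)@d>0]
        s=least_squares(lambda p:np.hypot(*(Q-p).T)-r,o,loss='soft_l1',f_scale=.001); o=s.x
    return o,np.sqrt(np.mean(s.fun**2))
E
python3 - <<'E'
from h import *
for n in("top","side"):
    im=cv2.imread(f"pics/{n}0.png")
    for col in("red","yellow","blue"):
        for c in blobs(n,im,col):
            b=cv2.boundingRect(c)
            print(n,col,b,*[(k,np.round(circ(n,c,z,r)[0],4),round(circ(n,c,z,r)[1],4)) for k,z,r in(("lid",.012,.031),("pot",.055,.03),("lidpot",.061,.031))])
print("dish/tin/post",cast("top",[[267,213],[192,186],[405,215],[405,270]],.0).round(3))
print(cast("side",[[316,255],[233,294],[437,207]],.02).round(3))
T=Ro.from_rotvec(get_state()['tool_rot']).as_matrix();print(T.round(3))
E
```

```text
top red (368, 139, 26, 25) ('lid', array([ 0.6179, -0.2571]), np.float64(0.0009)) ('pot', array([ 0.6055, -0.2504]), np.float64(0.001)) ('lidpot', array([ 0.6026, -0.2489]), np.float64(0.0015))
top yellow (318, 140, 24, 24) ('lid', array([ 0.6154, -0.133 ]), np.float64(0.0016)) ('pot', array([ 0.6031, -0.1321]), np.float64(0.002)) ('lidpot', array([ 0.6   , -0.1318]), np.float64(0.0025))
top blue (312, 202, 23, 22) ('lid', array([ 0.4452, -0.1155]), np.float64(0.0139)) ('pot', array([ 0.4407, -0.1155]), np.float64(0.0133)) ('lidpot', array([ 0.4386, -0.1157]), np.float64(0.0133))
side red (403, 239, 20, 15) ('lid', array([ 0.3254, -0.1081]), np.float64(0.0073)) ('pot', array([ 0.3134, -0.0714]), np.float64(0.0068)) ('lidpot', array([ 0.3121, -0.0651]), np.float64(0.0068))
side red (373, 175, 25, 24) ('lid', array([ 0.4765, -0.2833]), np.float64(0.0009)) ('pot', array([ 0.4543, -0.2357]), np.float64(0.001)) ('lidpot', array([ 0.4506, -0.2279]), np.float64(0.0013))
side red (326, 147, 23, 17) ('lid', array([ 0.6417, -0.3043]), np.float64(0.0033)) ('pot', array([ 0.6089, -0.2554]), np.f
[... 368 characters left out ...]
([ 0.5852, -0.0916]), np.float64(0.002)) ('lidpot', array([ 0.5803, -0.0851]), np.float64(0.0025))
side blue (338, 213, 26, 19) ('lid', array([ 0.4695, -0.1116]), np.float64(0.0012)) ('pot', array([ 0.4476, -0.0748]), np.float64(0.0015)) ('lidpot', array([ 0.4439, -0.0685]), np.float64(0.0021))
side blue (327, 163, 21, 10) ('lid', array([ 0.6039, -0.2472]), np.float64(0.0066)) ('pot', array([ 0.5737, -0.2016]), np.float64(0.0064)) ('lidpot', array([ 0.568 , -0.1943]), np.float64(0.0074))
dish/tin/post [[ 0.476  0.018]
 [ 0.545  0.199]
 [ 0.463 -0.309]
 [ 0.336 -0.302]]
[[ 0.47   0.018]
 [ 0.54   0.193]
 [ 0.327 -0.271]]
[[-0.001  0.937  0.348]
 [ 0.002  0.348 -0.937]
 [-1.    -0.    -0.002]]
```

Call:
play_rows(
  targets=[
    {"claw": 0,"linear": [0,0,0],"rotation": [-0.078,0,0]},
    {"claw": 0,"linear": [0,0,0],"rotation": [-0.078,0,0]},
    {"claw": 0,"linear": [0,0,0],"rotation": [-0.078,0,0]},
    {"claw": 0,"linear": [0,0,0],"rotation": [-0.078,0,0]},
    {"claw": 0,"linear": [0,0,0],"rotation": [-0.078,0,0]},
    {"claw": 0,"linear": [0,0,0],"rotation": [-0.078,0,0]},
    {"claw": 0,"linear": [0,0,0],"rotation": [-0.078,0,0]},
    {"claw": 0,"linear": [0,0,0],"rotation": [-0.078,0,0]},
    {"claw": 0,"linear": [0,0,0],"rotation": [-0.078,0,0]},
    {"claw": 0,"linear": [0,0,0],"rotation": [-0.078,0,0]},
  ],
)

```text
time: 0.93
position: [0.2249, -0.6055, 0.2146]
tool_rot: [-0.019, 1.576, 0.039]
ft_force: [0.1, 0.9, 0.2]
grip_width: 0.999
```

```bash
cat >> h.py <<'E'
def go(*tgt):
    # remaining shift to tgt (world) in tool axes, units of full scale, and turn to jaw along world x
    s=get_state(); R=Ro.from_rotvec(s['tool_rot']); W=np.array([[0,0,1],[0,1,0],[-1,0,0.]])
    print('t',round(s['time'],2),'pos',np.round(s['position'],4),'w',round(s['grip_width'],3),'F',np.round(s['ft_force'],1),'q',np.round(s['joint_positions'],2))
    print('rot',np.round((R.inv()*Ro.from_matrix(W)).as_rotvec()/(np.pi/2),3))
    for t in tgt: print(t,np.round(R.inv().apply(np.array(t)-s['position'])/.025,2))
E
python3 - <<'E'
from h import *
go((.33,-.30,.2))
im=cv2.imread("pics/top0.png")
h=cv2.cvtColor(im,cv2.COLOR_BGR2HSV)
M={'red':cv2.inRange(h,(0,110,40),(9,255,255))|cv2.inRange(h,(170,110,40),(180,255,255)),'yellow':cv2.inRange(h,(20,110,40),(36,255,255)),'blue':cv2.inRange(h,(105,110,40),(130,255,255))}
for k,b,z in(("red",(362,198,32,36),.055),("yellow",(258,136,34,38),.055),("yellow",(315,136,32,32),.012),("blue",(308,196,30,32),.012),("red",(364,135,34,33),.061)):
    m=np.zeros_like(M[k]); x,y,w,hh=b; m[y:y+hh,x:x+w]=M[k][y:y+hh,x:x+w]
    p=cv2.convexHull(cv2.findNonZero(m)).reshape(-1,2); c,r=cv2.minEnclosingCircle(p)
    print(k,z,c,r,'bb',cv2.boundingRect(p),cast("top",[c],z).round(4),[(a.round(4)) for a in circ("top",p,z,.03 if z==.055 else .031)])
E
```

```text
t 0.93 pos [ 0.2249 -0.6055  0.2146] w 0.999 F [0.1 0.9 0.2] q [ 1.36  0.34 -0.23  1.45  0.08  1.37  1.16]
rot [ 0.024 -0.003 -0.008]
(0.33, -0.3, 0.2) [ 0.72 12.05  4.65]
red 0.055 (378.7758483886719, 215.45689392089844) 13.235372543334961 bb (366, 203, 27, 26) [[ 0.4577 -0.2395]] [array([ 0.4566, -0.2388]), np.float64(0.0007)]
yellow 0.055 (274.03106689453125, 154.6920928955078) 13.034814834594727 bb (261, 142, 27, 26) [[ 0.6034 -0.0056]] [array([ 0.6037, -0.0057]), np.float64(0.0006)]
yellow 0.012 (329.10699462890625, 151.5194549560547) 12.402928352355957 bb (317, 140, 25, 24) [[ 0.6199 -0.1332]] [array([ 0.6185, -0.1334]), np.float64(0.0005)]
blue 0.012 (323.5, 212.5) 12.589778900146484 bb (311, 200, 26, 26) [[ 0.4724 -0.1163]] [array([ 0.4704, -0.1159]), np.float64(0.0009)]
red 0.061 (381.0, 150.5) 13.238302230834961 bb (368, 138, 27, 26) [[ 0.6058 -0.2508]] [array([ 0.6046, -0.2503]), np.float64(0.0005)]
```

Call:
play_rows(
  targets=[
    {"claw": 0,"linear": [0,1,0.4],"rotation": [0.02,0,0]},
    {"claw": 0,"linear": [0,1,0.4],"rotation": [0,0,0]},
    {"claw": 0,"linear": [0,1,0.4],"rotation": [0,0,0]},
    {"claw": 0,"linear": [0,1,0.4],"rotation": [0,0,0]},
    {"claw": 0,"linear": [0,1,0.4],"rotation": [0,0,0]},
    {"claw": 0,"linear": [0,1,0.4],"rotation": [0,0,0]},
    {"claw": 0,"linear": [0,1,0.4],"rotation": [0,0,0]},
    {"claw": 0,"linear": [0,1,0.4],"rotation": [0,0,0]},
    {"claw": 0,"linear": [0,1,0.4],"rotation": [0,0,0]},
    {"claw": 0,"linear": [0,1,0.4],"rotation": [0,0,0]},
  ],
)

```text
time: 1.77
position: [0.3185, -0.3471, 0.2099]
tool_rot: [0.017, 1.583, 0.014]
ft_force: [0.9, 0.4, 0.5]
grip_width: 0.995
```

```bash
python3 -c "
from h import *
go((.33,-.30,.2),(.42,-.18,.2))"
```

```text
t 1.77 pos [ 0.3185 -0.3471  0.2099] w 0.995 F [0.9 0.4 0.5] q [ 1.18 -0.02 -0.4   1.86 -0.01  1.32  0.79]
rot [-0.001 -0.008 -0.013]
(0.33, -0.3, 0.2) [0.43 1.88 0.46]
(0.42, -0.18, 0.2) [0.48 6.68 4.05]
```

Call:
play_rows(
  targets=[
    {"claw": 0,"linear": [0,1,0.25],"rotation": [0,-0.008,-0.013]},
    {"claw": 0,"linear": [0,1,0.25],"rotation": [0,0,0]},
    {"claw": 0,"linear": [0,1,0.6],"rotation": [0,0,0]},
    {"claw": 0,"linear": [0,1,0.6],"rotation": [0,0,0]},
    {"claw": 0,"linear": [0,1,0.6],"rotation": [0,0,0]},
    {"claw": 0,"linear": [0,0.9,0.8],"rotation": [0,0,0]},
    {"claw": 0,"linear": [0,0.5,1],"rotation": [0,0,0]},
    {"claw": 0,"linear": [0,0,1],"rotation": [0,0,0]},
    {"claw": 0,"linear": [0,0,1],"rotation": [0,0,0]},
    {"claw": 0,"linear": [0,0,1],"rotation": [0,0,0]},
  ],
)

```text
time: 2.6
position: [0.4981, -0.1707, 0.2079]
tool_rot: [-0.006, 1.576, -0.002]
ft_force: [0.2, -0.5, 0.4]
grip_width: 1.0
```

```bash
python3 -c "
from h import *
go((.6035,-.249,.18))"
```

```text
t 2.6 pos [ 0.4981 -0.1707  0.2079] w 1.0 F [ 0.2 -0.5  0.4] q [ 0.94  0.12 -0.7   1.75  0.08  1.3   0.22]
rot [ 0.002 -0.003  0.003]
(0.6035, -0.249, 0.18) [ 1.11 -3.14  4.22]
```

Call:
play_rows(
  targets=[
    {"claw": 0,"linear": [0,0,1],"rotation": [0,0,0]},
    {"claw": 0,"linear": [0.2,0,1],"rotation": [0,0,0]},
    {"claw": 0,"linear": [0.3,-0.2,1],"rotation": [0,0,0]},
    {"claw": 0,"linear": [0.5,-0.6,0.8],"rotation": [0,0,0]},
    {"claw": 0,"linear": [0.5,-0.7,0.4],"rotation": [0,0,0]},
    {"claw": 0,"linear": [0.4,-0.7,0],"rotation": [0,0,0]},
    {"claw": 0,"linear": [0.3,-0.5,0],"rotation": [0,0,0]},
    {"claw": 0,"linear": [0.2,-0.3,0],"rotation": [0,0,0]},
    {"claw": 0,"linear": [0,0,0],"rotation": [0,0,0]},
  ],
)

```text
time: 3.35
position: [0.6104, -0.2455, 0.1396]
tool_rot: [-0.005, 1.579, 0.007]
ft_force: [0.2, -0.5, 0.2]
grip_width: 0.997
```

```bash
python3 - <<'E'
from h import *
a=get_image("top");b=get_image("side")
go((.6035,-.249,.13),(.6035,-.249,.064))
v=np.hstack([cv2.resize(a[60:260,250:450],None,fx=2,fy=2),cv2.resize(b[60:260,240:440],None,fx=2,fy=2)])
cv2.imwrite("pics/a1.png",v)
E
```

```text
t 3.45 pos [ 0.6113 -0.2434  0.1412] w 1.0 F [ 0.4  0.  -1.2] q [ 0.83  0.47 -0.66  1.51  0.29  1.27  0.15]
rot [ 0.006 -0.004 -0.001]
(0.6035, -0.249, 0.13) [ 0.45 -0.22 -0.31]
(0.6035, -0.249, 0.064) [ 3.09 -0.23 -0.3 ]
```

View pics/a1.png

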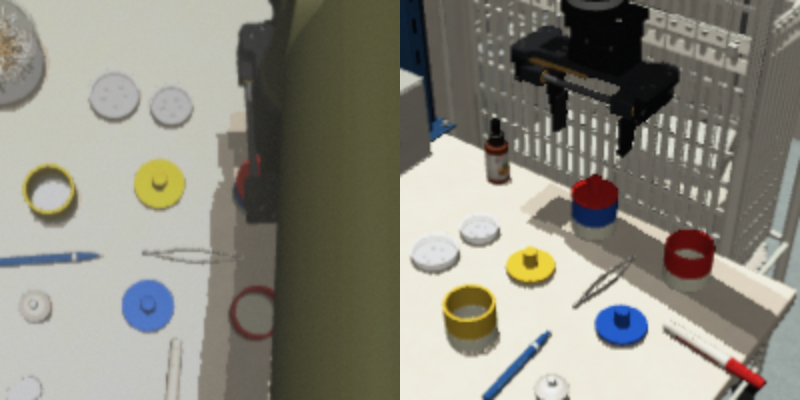

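Call:
play_rows(
  targets=[
    {"claw": 0,"linear": [0.5,-0.2,-0.3],"rotation": [0,0,0]},
    {"claw": 0,"linear": [0.6,0,0],"rotation": [0,0,0]},
    {"claw": 0,"linear": [0.6,0,0],"rotation": [0,0,0]},
    {"claw": 0,"linear": [0.6,0,0],"rotation": [0,0,0]},
    {"claw": 0,"linear": [0.3,0,0],"rotation": [0,0,0]},
    {"claw": 0,"linear": [0.2,0,0],"rotation": [0,0,0]},
    {"claw": 0,"linear": [0,0,0],"rotation": [0,0,0]},
  ],
)

```text
time: 4.03
position: [0.6064, -0.2429, 0.0794]
tool_rot: [-0.015, 1.564, 0.009]
ft_force: [-0.6, 0.4, 0.2]
grip_width: 0.999
```

```bash
python3 - <<'E'
from h import *
b=get_image("side")
go((.6035,-.249,.065))
cv2.imwrite("pics/a2.png",cv2.resize(b[100:220,270:420],None,fx=4,fy=4))
print(cast("side",[[336,130]],.141))
E
```

```text
t 4.08 pos [ 0.607  -0.2428  0.0802] w 1.0 F [-0.1 -0.6  0.2] q [ 0.83  0.5  -0.64  1.59  0.33  1.15  0.13]
rot [0.01  0.005 0.002]
(0.6035, -0.249, 0.065) [ 0.61 -0.24 -0.15]
[[ 0.60613888 -0.24359767]]
```

View pics/a2.png

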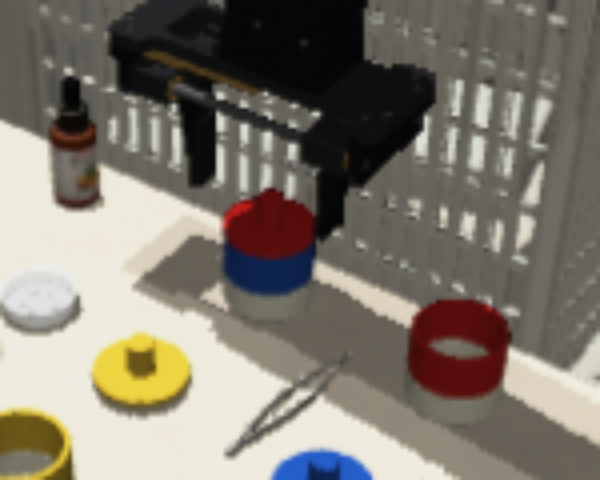

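Call:
play_rows(
  targets=[
    {"claw": 0,"linear": [0.2,-0.25,-0.1],"rotation": [0,0,0]},
    {"claw": 0,"linear": [0.4,-0.2,-0.1],"rotation": [0,0,0]},
    {"claw": 0,"linear": [0.2,0,0],"rotation": [0,0,0]},
    {"claw": 0,"linear": [0,0,0],"rotation": [0,0,0]},
  ],
)

```text
time: 4.42
position: [0.6039, -0.2559, 0.0619]
tool_rot: [-0.018, 1.558, 0.007]
ft_force: [-1.0, -0.8, -0.0]
grip_width: 0.997
```

```bash
python3 -c "
from h import *
go((.6035,-.249,.065))"
```

```text
t 4.42 pos [ 0.6039 -0.2559  0.0619] w 0.997 F [-1.  -0.8 -0. ] q [ 0.84  0.52 -0.63  1.61  0.34  1.11  0.14]
rot [0.01  0.008 0.004]
(0.6035, -0.249, 0.065) [-0.12  0.27 -0.01]
```

Call:
play_rows(
  targets=[
    {"claw": 0,"linear": [-0.12,0.25,0],"rotation": [0.01,0.008,0.004]},
    {"claw": 0,"linear": [0,0,0],"rotation": [0,0,0]},
    {"claw": 1,"linear": [0,0,0],"rotation": [0,0,0]},
    {"claw": 1,"linear": [0,0,0],"rotation": [0,0,0]},
    {"claw": 1,"linear": [0,0,0],"rotation": [0,0,0]},
    {"claw": 1,"linear": [0,0,0],"rotation": [0,0,0]},
    {"claw": 1,"linear": [0,0,0],"rotation": [0,0,0]},
    {"claw": 1,"linear": [0,0,0],"rotation": [0,0,0]},
    {"claw": 1,"linear": [0,0,0],"rotation": [0,0,0]},
    {"claw": 1,"linear": [0,0,0],"rotation": [0,0,0]},
  ],
  newtons=25,
)

```text
time: 5.25
position: [0.6044, -0.2488, 0.0657]
tool_rot: [0.001, 1.571, -0.001]
ft_force: [0.0, 1.4, -0.2]
grip_width: 0.479
```

```bash
python3 -c "
from h import *
go((.6035,-.249,.065))"
```

```text
t 5.25 pos [ 0.6044 -0.2488  0.0657] w 0.479 F [ 0.   1.4 -0.2] q [ 0.83  0.52 -0.63  1.6   0.33  1.13  0.12]
rot [-0.001 -0.    -0.   ]
(0.6035, -0.249, 0.065) [ 0.03 -0.01 -0.04]
```

Still closing (expect about 0.21), so I give it more rows, then lift.

Call:
play_rows(
  targets=[
    {"claw": 1,"linear": [0,0,0],"rotation": [0,0,0]},
    {"claw": 1,"linear": [0,0,0],"rotation": [0,0,0]},
    {"claw": 1,"linear": [0,0,0],"rotation": [0,0,0]},
    {"claw": 1,"linear": [0,0,0],"rotation": [0,0,0]},
    {"claw": 1,"linear": [0,0,0],"rotation": [0,0,0]},
    {"claw": 1,"linear": [0,0,0],"rotation": [0,0,0]},
    {"claw": 1,"linear": [0,0,0],"rotation": [0,0,0]},
  ],
)

```text
time: 5.83
position: [0.6044, -0.2489, 0.0657]
tool_rot: [0.001, 1.571, -0.001]
ft_force: [0.5, 0.5, -0.1]
grip_width: 0.192
```

```bash
python3 -c "
from h import *
go((.6035,-.249,.065))"
```

```text
t 5.83 pos [ 0.6044 -0.2489  0.0657] w 0.192 F [ 0.5  0.5 -0.1] q [ 0.83  0.52 -0.63  1.6   0.33  1.13  0.12]
rot [-0.001 -0.    -0.   ]
(0.6035, -0.249, 0.065) [ 0.03 -0.   -0.03]
```

Call:
play_rows(
  targets=[
    {"claw": 1,"linear": [-0.6,0,0],"rotation": [0,0,0]},
    {"claw": 1,"linear": [-0.9,0,0],"rotation": [0,0,0]},
    {"claw": 1,"linear": [-0.7,0.1,-0.3],"rotation": [0,0,0]},
    {"claw": 1,"linear": [-0.2,0.1,-0.8],"rotation": [0,0,0]},
    {"claw": 1,"linear": [0,0.1,-1],"rotation": [0,0,0]},
    {"claw": 1,"linear": [0,0.1,-1],"rotation": [0,0,0]},
    {"claw": 1,"linear": [0,0.1,-1],"rotation": [0,0,0]},
    {"claw": 1,"linear": [0,0,-1],"rotation": [0,0,0]},
    {"claw": 1,"linear": [0,0,-0.6],"rotation": [0,0,0]},
    {"claw": 1,"linear": [0,0,0],"rotation": [0,0,0]},
  ],
)

```text
time: 6.67
position: [0.4585, -0.2338, 0.136]
tool_rot: [-0.003, 1.568, 0.001]
ft_force: [0.6, 0.5, 0.1]
grip_width: 0.2
```

```bash
python3 -c "
from h import *
go((.456,-.2374,.12),(.456,-.2374,.0655))"
```

```text
t 6.67 pos [ 0.4585 -0.2338  0.136 ] w 0.2 F [0.6 0.5 0.1] q [ 1.07  0.14 -0.7   1.88  0.1   1.15  0.34]
rot [0.002 0.002 0.001]
(0.456, -0.2374, 0.12) [ 0.64 -0.14 -0.1 ]
(0.456, -0.2374, 0.0655) [ 2.82 -0.14 -0.11]
```

Call:
play_rows(
  targets=[
    {"claw": 1,"linear": [0.3,-0.2,-0.1],"rotation": [0,0,0]},
    {"claw": 1,"linear": [0.4,0,0],"rotation": [0,0,0]},
    {"claw": 1,"linear": [0.2,0,0],"rotation": [0,0,0]},
    {"claw": 1,"linear": [0,0,0],"rotation": [0,0,0]},
    {"claw": 1,"linear": [0,0,0],"rotation": [0,0,0]},
  ],
)

```text
time: 7.08
position: [0.4592, -0.2396, 0.1136]
tool_rot: [-0.005, 1.564, 0.0]
ft_force: [0.2, -0.5, -0.7]
grip_width: 0.199
```

```bash
python3 - <<'E'
from h import *
b=get_image("side");a=get_image("top")
go((.456,-.2374,.0655))
cv2.imwrite("pics/a3.png",np.hstack([cv2.resize(b[100:220,320:445],None,fx=3,fy=3),cv2.resize(a[140:260,320:445],None,fx=3,fy=3)]))
E
```

```text
t 7.18 pos [ 0.4591 -0.2396  0.1138] w 0.194 F [-1.2  0.   0.1] q [ 1.07  0.17 -0.69  1.9   0.12  1.11  0.33]
rot [0.002 0.005 0.002]
(0.456, -0.2374, 0.0655) [ 1.93  0.09 -0.14]
```

View pics/a3.png

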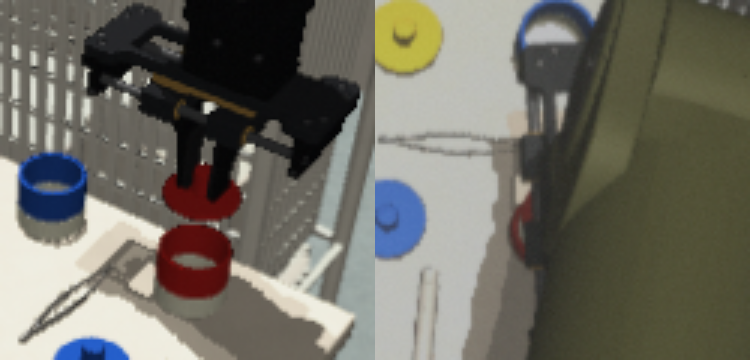

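```bash
cat >> h.py <<'E'
def near(n,c,z,r):
    P=cast(n,c,z); C=cam(n)[3][:2]; o=P.mean(0)
    for _ in range(4):
        d=(o-C)/np.linalg.norm(o-C); Q=P[(P-o)@d<-.005]
        s=least_squares(lambda p:np.hypot(*(Q-p).T)-r,o,loss='soft_l1',f_scale=.001); o=s.x
    return o.round(4),np.sqrt(np.mean(s.fun**2)).round(4)
E
python3 - <<'E'
from h import *
b=get_image("side"); z=get_state()['position'][2]-.0167; print(get_state()['position'])
for c in blobs("side",b,"red"):
    print(cv2.boundingRect(c),'heldlid',near("side",c,z+.006,.031),'pot',circ("side",c,.055,.03))
for c in blobs("side",b,"blue"):print(cv2.boundingRect(c),'pot',circ("side",c,.055,.03))
E
```

```text
[ 0.45910022 -0.23974029  0.11402628]
(403, 239, 20, 15) heldlid (array([ 0.289 , -0.0783]), np.float64(0.0062)) pot (array([ 0.3118865 , -0.07075905]), np.float64(0.0067136053850198755))
(372, 154, 28, 45) heldlid (array([ 0.4218, -0.1658]), np.float64(0.0026)) pot (array([ 0.48472657, -0.30126984]), np.float64(0.009677121828590264))
(338, 213, 26, 19) pot (array([ 0.44763425, -0.07480493]), np.float64(0.0014841110106778735))
(327, 151, 22, 22) pot (array([ 0.60289753, -0.24711142]), np.float64(0.0014903427251580046))
```

```bash
python3 - <<'E'
from h import *
b=get_image("side"); z=get_state()['position'][2]-.0167
c=[c for c in blobs("side",b,"red") if cv2.boundingRect(c)[3]>30][0]
m=mask(b,"red")
for r in range(168,182): 
    x=np.flatnonzero(m[r,360:410])+360; print(r,x.min(),x.max(),len(x),end=' | ')
print()
for s in(172,173,174): print(s,'lid',near("side",c[(c[:,1]<=s)],z+.006,.031),'pot',circ("side",c[c[:,1]>s+1],.055,.03))
E
```

```text
168 376 399 24 | 169 378 398 21 | 170 379 397 19 | 171 381 396 16 | 172 384 393 10 | Traceback (most recent call last):
  File "<stdin>", line 6, in <module>
    return umr_minimum(a, axis, None, out, keepdims, initial, where)
ValueError: zero-size array to reduction operation minimum which has no identity
```

```bash
python3 - <<'E'
from h import *
b=get_image("side"); z=get_state()['position'][2]-.0167
m=mask(b,"red")
def hull(y0,y1):
    q=np.zeros_like(m); q[y0:y1,360:415]=m[y0:y1,360:415]
    return max(cv2.findContours(q,cv2.RETR_EXTERNAL,cv2.CHAIN_APPROX_NONE)[0],key=len).reshape(-1,2)
print(get_state()['position'],'lid',near("side",hull(140,173),z+.006,.031),'pot',circ("side",hull(173,215),.055,.03))
E
```

```text
[ 0.45903278 -0.23995784  0.11434017] lid (array([ 0.4609, -0.2465]), np.float64(0.0064)) pot (array([ 0.45403763, -0.23533114]), np.float64(0.001445574539503243))
```

Call:
play_rows(
  targets=[
    {"claw": 1,"linear": [0.2,0.1,-0.14],"rotation": [0,0.004,0]},
    {"claw": 1,"linear": [0.4,0,0],"rotation": [0,0,0]},
    {"claw": 1,"linear": [0.4,0,0],"rotation": [0,0,0]},
    {"claw": 1,"linear": [0.2,0,0],"rotation": [0,0,0]},
    {"claw": 1,"linear": [0,0,0],"rotation": [0,0,0]},
  ],
)

```text
time: 7.75
position: [0.4555, -0.2373, 0.0815]
tool_rot: [-0.007, 1.569, -0.002]
ft_force: [-0.2, 1.2, -0.7]
grip_width: 0.195
```

```bash
python3 -c "
from h import *
go((.456,-.2374,.0655))"
```

```text
t 7.75 pos [ 0.4555 -0.2373  0.0815] w 0.195 F [-0.2  1.2 -0.7] q [ 1.05  0.21 -0.68  1.93  0.16  1.05  0.3 ]
rot [0.002 0.001 0.003]
(0.456, -0.2374, 0.0655) [0.64 0.   0.02]
```

Aligned; descend to contact, watching the force.

Call:
play_rows(
  targets=[
    {"claw": 1,"linear": [0.3,0,0],"rotation": [0,0,0]},
    {"claw": 1,"linear": [0.25,0,0],"rotation": [0,0,0]},
    {"claw": 1,"linear": [0.15,0,0],"rotation": [0,0,0]},
    {"claw": 1,"linear": [0,0,0],"rotation": [0,0,0]},
  ],
)

```text
time: 8.08
position: [0.4565, -0.238, 0.0655]
tool_rot: [-0.008, 1.57, -0.003]
ft_force: [0.3, 0.8, -1.2]
grip_width: 0.196
```

```bash
python3 -c "
from h import *
go((.456,-.2374,.0655))"
```

```text
t 8.08 pos [ 0.4565 -0.238   0.0655] w 0.196 F [ 0.3  0.8 -1.2] q [ 1.04  0.23 -0.68  1.95  0.18  1.02  0.29]
rot [0.002 0.001 0.004]
(0.456, -0.2374, 0.0655) [-0.    0.02 -0.02]
```

Call:
play_rows(
  targets=[
    {"claw": 1,"linear": [0.05,0,0],"rotation": [0,0,0]},
    {"claw": 1,"linear": [0.03,0,0],"rotation": [0,0,0]},
    {"claw": 0.6,"linear": [0,0,0],"rotation": [0,0,0]},
    {"claw": 0.5,"linear": [0,0,0],"rotation": [0,0,0]},
    {"claw": 0.5,"linear": [0,0,0],"rotation": [0,0,0]},
    {"claw": 0.4,"linear": [0,0,0],"rotation": [0,0,0]},
    {"claw": 0.4,"linear": [0,0,0],"rotation": [0,0,0]},
    {"claw": 0.4,"linear": [-0.3,0,0],"rotation": [0,0,0]},
    {"claw": 0.4,"linear": [-1,0,0],"rotation": [0,0,0]},
    {"claw": 0.4,"linear": [-1,0,0],"rotation": [0,0,0]},
  ],
)

```text
time: 8.92
position: [0.4532, -0.2357, 0.1182]
tool_rot: [-0.003, 1.578, 0.002]
ft_force: [0.4, -0.2, 0.7]
grip_width: 0.59
```

```bash
python3 - <<'E'
from h import *
go((.47,-.1135,.11))
b=get_image("side")
for c in blobs("side",b,"red"):print(cv2.boundingRect(c),'lidpot',circ("side",c,.061,.031))
cv2.imwrite("pics/a4.png",cv2.resize(b[100:240,290:440],None,fx=4,fy=4))
E
```

```text
t 8.92 pos [ 0.4532 -0.2357  0.1182] w 0.59 F [ 0.4 -0.2  0.7] q [ 1.07  0.16 -0.69  1.9   0.12  1.13  0.33]
rot [ 0.002 -0.005  0.   ]
(0.47, -0.1135, 0.11) [0.32 4.89 0.69]
(403, 239, 20, 15) lidpot (array([ 0.3120658 , -0.06508616]), np.float64(0.0067581199788689025))
(372, 171, 27, 28) lidpot (array([ 0.45408811, -0.23575793]), np.float64(0.002239776366351912))
```

View pics/a4.png

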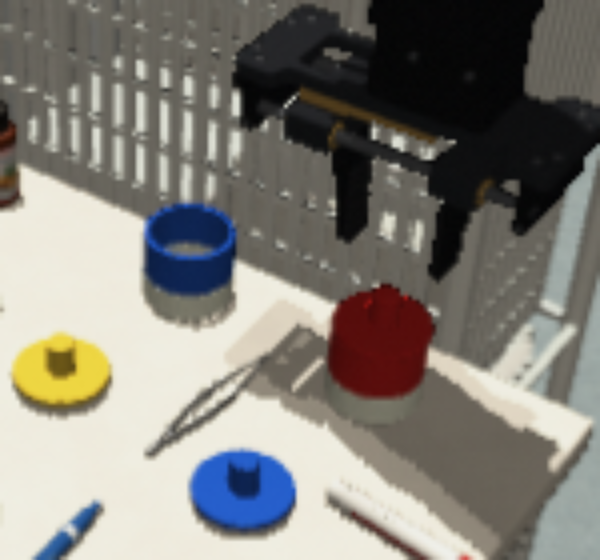

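Call:
play_rows(
  targets=[
    {"claw": 0.4,"linear": [0,0.5,0.1],"rotation": [0,0,0]},
    {"claw": 0.4,"linear": [0,1,0.2],"rotation": [0,0,0]},
    {"claw": 0.4,"linear": [0,1,0.2],"rotation": [0,0,0]},
    {"claw": 0.4,"linear": [0.3,1,0.2],"rotation": [0,0,0]},
    {"claw": 0.4,"linear": [0.5,0.9,0],"rotation": [0,0,0]},
    {"claw": 0.4,"linear": [0.8,0.4,0],"rotation": [0,0,0]},
    {"claw": 0.4,"linear": [0.8,0,0],"rotation": [0,0,0]},
    {"claw": 0.4,"linear": [0.3,0,0],"rotation": [0,0,0]},
    {"claw": 0.4,"linear": [0,0,0],"rotation": [0,0,0]},
  ],
)

```text
time: 9.72
position: [0.4771, -0.1065, 0.0564]
tool_rot: [-0.011, 1.564, -0.003]
ft_force: [0.2, 0.6, -0.5]
grip_width: 0.599
```

```bash
python3 -c "
from h import *
go((.471,-.114,.05),(.471,-.114,.0165))"
```

```text
t 9.72 pos [ 0.4771 -0.1065  0.0564] w 0.599 F [ 0.2  0.6 -0.5] q [ 0.89  0.2  -0.78  2.01  0.18  0.98  0.02]
rot [0.003 0.004 0.006]
(0.471, -0.114, 0.05) [ 0.26 -0.3  -0.25]
(0.471, -0.114, 0.0165) [ 1.6  -0.29 -0.26]
```

Call:
play_rows(
  targets=[
    {"claw": 0.4,"linear": [0,-0.3,-0.25],"rotation": [0,0.004,0.006]},
    {"claw": 0.4,"linear": [0.5,0,0],"rotation": [0,0,0]},
    {"claw": 0.4,"linear": [0.6,0,0],"rotation": [0,0,0]},
    {"claw": 0.4,"linear": [0.3,0,0],"rotation": [0,0,0]},
    {"claw": 0.4,"linear": [0,0,0],"rotation": [0,0,0]},
  ],
)

```text
time: 10.13
position: [0.4723, -0.114, 0.0208]
tool_rot: [-0.002, 1.568, 0.002]
ft_force: [-0.5, 0.0, 0.1]
grip_width: 0.599
```

```bash
python3 -c "
from h import *
go((.471,-.114,.0165))"
```

```text
t 10.13 pos [ 0.4723 -0.114   0.0208] w 0.599 F [-0.5  0.   0.1] q [ 0.88  0.26 -0.76  2.04  0.22  0.92  0.  ]
rot [ 0.001  0.002 -0.   ]
(0.471, -0.114, 0.0165) [ 0.17  0.   -0.05]
```

Call:
play_rows(
  targets=[
    {"claw": 0.4,"linear": [0.16,0,-0.05],"rotation": [0,0,0]},
    {"claw": 0.4,"linear": [0,0,0],"rotation": [0,0,0]},
    {"claw": 1,"linear": [0,0,0],"rotation": [0,0,0]},
    {"claw": 1,"linear": [0,0,0],"rotation": [0,0,0]},
    {"claw": 1,"linear": [0,0,0],"rotation": [0,0,0]},
    {"claw": 1,"linear": [0,0,0],"rotation": [0,0,0]},
    {"claw": 1,"linear": [0,0,0],"rotation": [0,0,0]},
    {"claw": 1,"linear": [0,0,0],"rotation": [0,0,0]},
    {"claw": 1,"linear": [0,0,0],"rotation": [0,0,0]},
    {"claw": 1,"linear": [0,0,0],"rotation": [0,0,0]},
  ],
)

```text
time: 10.97
position: [0.4732, -0.1141, 0.0187]
tool_rot: [-0.002, 1.564, 0.0]
ft_force: [0.0, 0.7, -0.1]
grip_width: 0.193
```

Call:
play_rows(
  targets=[
    {"claw": 1,"linear": [0,0,0],"rotation": [0,0,0]},
    {"claw": 1,"linear": [0,0,0],"rotation": [0,0,0]},
    {"claw": 1,"linear": [0,0,0],"rotation": [0,0,0]},
  ],
)

```text
time: 11.22
position: [0.473, -0.1141, 0.0185]
tool_rot: [-0.002, 1.564, 0.0]
ft_force: [-0.9, -0.2, 0.3]
grip_width: 0.195
```

Call:
play_rows(
  targets=[
    {"claw": 1,"linear": [-0.6,0,0],"rotation": [0,0,0]},
    {"claw": 1,"linear": [-1,0,0],"rotation": [0,0,0]},
    {"claw": 1,"linear": [-1,0,0.3],"rotation": [0,0,0]},
    {"claw": 1,"linear": [-1,-0.4,0.9],"rotation": [0,0,0]},
    {"claw": 1,"linear": [-0.4,-0.8,1],"rotation": [0,0,0]},
    {"claw": 1,"linear": [0,-1,1],"rotation": [0,0,0]},
    {"claw": 1,"linear": [0,-1,1],"rotation": [0,0,0]},
    {"claw": 1,"linear": [0,-1,0.7],"rotation": [0,0,0]},
    {"claw": 1,"linear": [0,-0.8,0.2],"rotation": [0,0,0]},
    {"claw": 1,"linear": [0,0,0],"rotation": [0,0,0]},
  ],
)

```text
time: 12.05
position: [0.6033, -0.243, 0.1215]
tool_rot: [-0.006, 1.568, 0.001]
ft_force: [-1.0, -1.4, -1.2]
grip_width: 0.197
```

```bash
python3 -c "
from h import *
go((.604,-.249,.0676))"
```

```text
t 12.05 pos [ 0.6033 -0.243   0.1215] w 0.197 F [-1.  -1.4 -1.2] q [ 0.87  0.47 -0.69  1.56  0.32  1.22  0.13]
rot [0.003 0.002 0.002]
(0.604, -0.249, 0.0676) [ 2.16 -0.23  0.02]
```

Call:
play_rows(
  targets=[
    {"claw": 1,"linear": [0.2,-0.2,0],"rotation": [0.003,0.002,0.002]},
    {"claw": 1,"linear": [0.5,0,0],"rotation": [0,0,0]},
    {"claw": 1,"linear": [0.5,0,0],"rotation": [0,0,0]},
    {"claw": 1,"linear": [0.3,0,0],"rotation": [0,0,0]},
    {"claw": 1,"linear": [0,0,0],"rotation": [0,0,0]},
    {"claw": 1,"linear": [0,0,0],"rotation": [0,0,0]},
  ],
)

```text
time: 12.55
position: [0.6006, -0.2448, 0.0773]
tool_rot: [0.002, 1.577, 0.004]
ft_force: [-0.3, -0.1, -0.5]
grip_width: 0.196
```

```bash
python3 -c "
from h import *
go((.604,-.249,.0676))"
```

```text
t 12.55 pos [ 0.6006 -0.2448  0.0773] w 0.196 F [-0.3 -0.1 -0.5] q [ 0.86  0.52 -0.68  1.59  0.34  1.16  0.11]
rot [ 0.001 -0.004 -0.002]
(0.604, -0.249, 0.0676) [ 0.39 -0.17  0.14]
```

Call:
play_rows(
  targets=[
    {"claw": 1,"linear": [0,-0.22,0.14],"rotation": [0,-0.004,-0.002]},
    {"claw": 1,"linear": [0,0,0],"rotation": [0,0,0]},
    {"claw": 1,"linear": [0,0,0],"rotation": [0,0,0]},
  ],
)

```text
time: 12.8
position: [0.6043, -0.2488, 0.0775]
tool_rot: [-0.003, 1.57, 0.003]
ft_force: [-0.5, 0.0, -0.5]
grip_width: 0.193
```

```bash
python3 -c "
from h import *
go((.604,-.249,.0676))"
```

```text
t 12.8 pos [ 0.6043 -0.2488  0.0775] w 0.193 F [-0.5  0.  -0.5] q [ 0.86  0.52 -0.68  1.59  0.35  1.16  0.12]
rot [ 0.003  0.    -0.   ]
(0.604, -0.249, 0.0676) [ 0.4  -0.01 -0.01]
```

Call:
play_rows(
  targets=[
    {"claw": 1,"linear": [0.2,0,0],"rotation": [0,0,0]},
    {"claw": 1,"linear": [0.2,0,0],"rotation": [0,0,0]},
    {"claw": 1,"linear": [0.1,0,0],"rotation": [0,0,0]},
    {"claw": 1,"linear": [0,0,0],"rotation": [0,0,0]},
  ],
)

```text
time: 13.13
position: [0.6062, -0.2494, 0.0678]
tool_rot: [-0.005, 1.566, 0.001]
ft_force: [0.0, 0.0, -0.7]
grip_width: 0.194
```

```bash
python3 -c "
from h import *
go((.604,-.249,.0676))"
```

```text
t 13.13 pos [ 0.6062 -0.2494  0.0678] w 0.194 F [ 0.   0.  -0.7] q [ 0.86  0.53 -0.67  1.59  0.35  1.14  0.11]
rot [0.002 0.003 0.001]
(0.604, -0.249, 0.0676) [ 0.01  0.02 -0.09]
```

Down at seat height with little side force; release and rise.

Call:
play_rows(
  targets=[
    {"claw": 1,"linear": [0.04,0,-0.05],"rotation": [0,0,0]},
    {"claw": 1,"linear": [0.03,0,0],"rotation": [0,0,0]},
    {"claw": 0.6,"linear": [0,0,0],"rotation": [0,0,0]},
    {"claw": 0.5,"linear": [0,0,0],"rotation": [0,0,0]},
    {"claw": 0.5,"linear": [0,0,0],"rotation": [0,0,0]},
    {"claw": 0.4,"linear": [0,0,0],"rotation": [0,0,0]},
    {"claw": 0.4,"linear": [0,0,0],"rotation": [0,0,0]},
    {"claw": 0.4,"linear": [-0.3,0,0],"rotation": [0,0,0]},
    {"claw": 0.4,"linear": [-1,0,0],"rotation": [0,0,0]},
    {"claw": 0.4,"linear": [-1,0,0],"rotation": [0,0,0]},
  ],
)

```text
time: 13.97
position: [0.6005, -0.2481, 0.1188]
tool_rot: [-0.001, 1.576, 0.006]
ft_force: [0.6, -0.8, 1.3]
grip_width: 0.585
```

```bash
python3 - <<'E'
from h import *
go((.6185,-.1325,.1))
b=get_image("side")
for k in("red","blue"):
  for c in blobs("side",b,k):print(k,cv2.boundingRect(c),'lidpot',circ("side",c,.061,.031))
cv2.imwrite("pics/a5.png",cv2.resize(b[100:240,290:440],None,fx=4,fy=4))
E
```

```text
t 13.97 pos [ 0.6005 -0.2481  0.1188] w 0.585 F [ 0.6 -0.8  1.3] q [ 0.88  0.48 -0.69  1.55  0.32  1.23  0.14]
rot [ 0.003 -0.004 -0.002]
(0.6185, -0.1325, 0.1) [0.76 4.62 0.74]
red (403, 239, 20, 15) lidpot (array([ 0.31051563, -0.06443929]), np.float64(0.006658014314855746))
red (372, 171, 27, 28) lidpot (array([ 0.45408811, -0.23575793]), np.float64(0.0022397763663682497))
blue (327, 147, 22, 26) lidpot (array([ 0.60203347, -0.2469494 ]), np.float64(0.0032357200569740783))
```

View pics/a5.png

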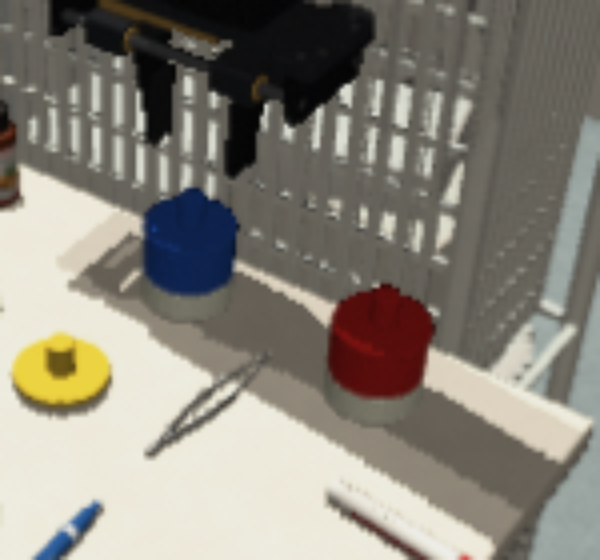

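Call:
play_rows(
  targets=[
    {"claw": 0.4,"linear": [0,0.5,0.1],"rotation": [0.003,-0.004,-0.002]},
    {"claw": 0.4,"linear": [0,1,0.2],"rotation": [0,0,0]},
    {"claw": 0.4,"linear": [0,1,0.2],"rotation": [0,0,0]},
    {"claw": 0.4,"linear": [0.3,1,0.2],"rotation": [0,0,0]},
    {"claw": 0.4,"linear": [0.5,0.7,0],"rotation": [0,0,0]},
    {"claw": 0.4,"linear": [0.8,0.2,0],"rotation": [0,0,0]},
    {"claw": 0.4,"linear": [0.8,0,0],"rotation": [0,0,0]},
    {"claw": 0.4,"linear": [0.3,0,0],"rotation": [0,0,0]},
    {"claw": 0.4,"linear": [0,0,0],"rotation": [0,0,0]},
  ],
)

```text
time: 14.77
position: [0.6261, -0.1273, 0.0601]
tool_rot: [-0.003, 1.551, -0.004]
ft_force: [-0.7, 0.1, 0.3]
grip_width: 0.603
```

```bash
python3 -c "
from h import *
go((.618,-.1325,.0165))"
```

```text
t 14.77 pos [ 0.6261 -0.1273  0.0601] w 0.603 F [-0.7  0.1  0.3] q [ 0.71  0.5  -0.71  1.66  0.37  1.09 -0.1 ]
rot [-0.     0.012  0.003]
(0.618, -0.1325, 0.0165) [ 1.74 -0.2  -0.36]
```

Call:
play_rows(
  targets=[
    {"claw": 0.4,"linear": [0,-0.2,-0.32],"rotation": [0,0.012,0.003]},
    {"claw": 0.4,"linear": [0.5,0,0],"rotation": [0,0,0]},
    {"claw": 0.4,"linear": [0.6,0,0],"rotation": [0,0,0]},
    {"claw": 0.4,"linear": [0.4,0,0],"rotation": [0,0,0]},
    {"claw": 0.4,"linear": [0,0,0],"rotation": [0,0,0]},
  ],
)

```text
time: 15.18
position: [0.6183, -0.1346, 0.0216]
tool_rot: [0.002, 1.569, -0.004]
ft_force: [-1.0, -1.3, -0.2]
grip_width: 0.601
```

```bash
python3 -c "
from h import *
go((.618,-.1325,.0165))"
```

```text
t 15.18 pos [ 0.6183 -0.1346  0.0216] w 0.601 F [-1.  -1.3 -0.2] q [ 0.71  0.55 -0.68  1.68  0.39  1.05 -0.11]
rot [-0.002  0.001  0.001]
(0.618, -0.1325, 0.0165) [ 0.2   0.08 -0.01]
```

Call:
play_rows(
  targets=[
    {"claw": 0.4,"linear": [0.18,0.08,0],"rotation": [0,0,0]},
    {"claw": 0.4,"linear": [0,0,0],"rotation": [0,0,0]},
    {"claw": 1,"linear": [0,0,0],"rotation": [0,0,0]},
    {"claw": 1,"linear": [0,0,0],"rotation": [0,0,0]},
    {"claw": 1,"linear": [0,0,0],"rotation": [0,0,0]},
    {"claw": 1,"linear": [0,0,0],"rotation": [0,0,0]},
    {"claw": 1,"linear": [0,0,0],"rotation": [0,0,0]},
    {"claw": 1,"linear": [0,0,0],"rotation": [0,0,0]},
    {"claw": 1,"linear": [0,0,0],"rotation": [0,0,0]},
    {"claw": 1,"linear": [0,0,0],"rotation": [0,0,0]},
  ],
)

```text
time: 16.02
position: [0.6195, -0.133, 0.0176]
tool_rot: [0.003, 1.567, -0.005]
ft_force: [-0.2, 0.1, -0.9]
grip_width: 0.194
```

Call:
play_rows(
  targets=[
    {"claw": 1,"linear": [0,0,0],"rotation": [0,0,0]},
    {"claw": 1,"linear": [0,0,0],"rotation": [0,0,0]},
    {"claw": 1,"linear": [0,0,0],"rotation": [0,0,0]},
  ],
)

```text
time: 16.27
position: [0.6193, -0.133, 0.0175]
tool_rot: [0.002, 1.567, -0.005]
ft_force: [0.0, 0.3, -0.3]
grip_width: 0.199
```

Call:
play_rows(
  targets=[
    {"claw": 1,"linear": [-0.6,0,0],"rotation": [0,0,0]},
    {"claw": 1,"linear": [-1,0,0],"rotation": [0,0,0]},
    {"claw": 1,"linear": [-1,0,0],"rotation": [0,0,0]},
    {"claw": 1,"linear": [-1,0.4,0],"rotation": [0,0,0]},
    {"claw": 1,"linear": [-0.4,0.9,-0.1],"rotation": [0,0,0]},
    {"claw": 1,"linear": [0,1,-0.1],"rotation": [0,0,0]},
    {"claw": 1,"linear": [0,1,-0.1],"rotation": [0,0,0]},
    {"claw": 1,"linear": [0,1,-0.1],"rotation": [0,0,0]},
    {"claw": 1,"linear": [0,0.6,0],"rotation": [0,0,0]},
    {"claw": 1,"linear": [0,0,0],"rotation": [0,0,0]},
  ],
)

```text
time: 17.1
position: [0.6107, -0.0072, 0.1326]
tool_rot: [0.005, 1.561, -0.009]
ft_force: [-1.1, 0.1, -0.4]
grip_width: 0.194
```

```bash
python3 -c "
from h import *
go((.6035,-.005,.0665))"
```

```text
t 17.1 pos [ 0.6107 -0.0072  0.1326] w 0.194 F [-1.1  0.1 -0.4] q [ 0.6   0.39 -0.79  1.65  0.3   1.21 -0.26]
rot [-0.006  0.006  0.001]
(0.6035, -0.005, 0.0665) [ 2.64  0.09 -0.31]
```

Call:
play_rows(
  targets=[
    {"claw": 1,"linear": [0.3,0.08,-0.3],"rotation": [-0.006,0.006,0.001]},
    {"claw": 1,"linear": [0.6,0,0],"rotation": [0,0,0]},
    {"claw": 1,"linear": [0.6,0,0],"rotation": [0,0,0]},
    {"claw": 1,"linear": [0.4,0,0],"rotation": [0,0,0]},
    {"claw": 1,"linear": [0,0,0],"rotation": [0,0,0]},
    {"claw": 1,"linear": [0,0,0],"rotation": [0,0,0]},
  ],
)

```text
time: 17.6
position: [0.6021, -0.0102, 0.0833]
tool_rot: [-0.002, 1.571, -0.004]
ft_force: [0.6, 0.6, -0.8]
grip_width: 0.196
```

```bash
python3 - <<'E'
from h import *
go((.6035,-.005,.0665))
b=get_image("side");a=get_image("top")
cv2.imwrite("pics/a6.png",np.hstack([cv2.resize(b[140:260,220:330],None,fx=3,fy=3),cv2.resize(a[100:220,220:330],None,fx=3,fy=3)]))
E
```

```text
t 17.6 pos [ 0.6021 -0.0102  0.0833] w 0.196 F [ 0.6  0.6 -0.8] q [ 0.59  0.43 -0.77  1.71  0.33  1.13 -0.27]
rot [-0.001 -0.     0.003]
(0.6035, -0.005, 0.0665) [0.67 0.21 0.06]
```

View pics/a6.png

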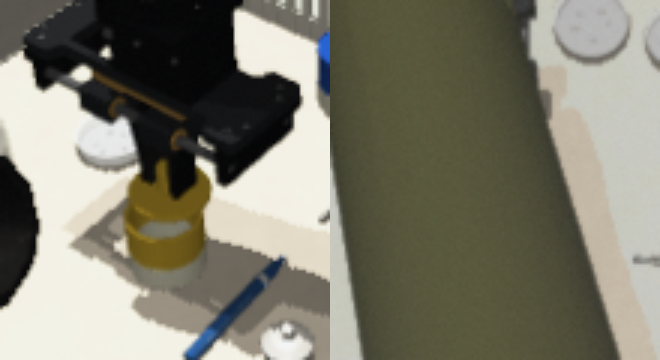

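The side view shows the yellow lid just above the pot, with the offset the state reports (5 mm in y). I correct that before descending.

Call:
play_rows(
  targets=[
    {"claw": 1,"linear": [0,0.22,0.06],"rotation": [0,0,0.003]},
    {"claw": 1,"linear": [0.2,0,0],"rotation": [0,0,0]},
    {"claw": 1,"linear": [0,0,0],"rotation": [0,0,0]},
  ],
)

```text
time: 17.95
position: [0.6053, -0.0047, 0.0799]
tool_rot: [0.003, 1.568, -0.001]
ft_force: [-1.2, 0.6, -0.6]
grip_width: 0.193
```

```bash
python3 -c "
from h import *
go((.6035,-.005,.0665))"
```

```text
t 17.95 pos [ 0.6053 -0.0047  0.0799] w 0.193 F [-1.2  0.6 -0.6] q [ 0.58  0.44 -0.77  1.71  0.33  1.12 -0.28]
rot [-0.002  0.002 -0.001]
(0.6035, -0.005, 0.0665) [ 0.54 -0.01 -0.07]
```

Call:
play_rows(
  targets=[
    {"claw": 1,"linear": [0.2,0,-0.07],"rotation": [0,0,0]},
    {"claw": 1,"linear": [0.2,0,0],"rotation": [0,0,0]},
    {"claw": 1,"linear": [0.2,0,0],"rotation": [0,0,0]},
    {"claw": 1,"linear": [0,0,0],"rotation": [0,0,0]},
    {"claw": 1,"linear": [0,0,0],"rotation": [0,0,0]},
  ],
)

```text
time: 18.37
position: [0.6053, -0.004, 0.066]
tool_rot: [0.001, 1.564, -0.001]
ft_force: [-0.4, 0.6, 0.7]
grip_width: 0.198
```

```bash
python3 -c "
from h import *
go((.6035,-.005,.0665))"
```

```text
t 18.37 pos [ 0.6053 -0.004   0.066 ] w 0.198 F [-0.4  0.6  0.7] q [ 0.58  0.45 -0.76  1.73  0.35  1.1  -0.29]
rot [-0.001  0.004 -0.   ]
(0.6035, -0.005, 0.0665) [-0.02 -0.04 -0.07]
```

Down. Release, then rise and back off toward the base side.

Call:
play_rows(
  targets=[
    {"claw": 1,"linear": [0.03,0,-0.05],"rotation": [0,0,0]},
    {"claw": 0.6,"linear": [0,0,0],"rotation": [0,0,0]},
    {"claw": 0.5,"linear": [0,0,0],"rotation": [0,0,0]},
    {"claw": 0.5,"linear": [0,0,0],"rotation": [0,0,0]},
    {"claw": 0.4,"linear": [0,0,0],"rotation": [0,0,0]},
    {"claw": 0.4,"linear": [0,0,0],"rotation": [0,0,0]},
    {"claw": 0.4,"linear": [-0.3,0,0],"rotation": [0,0,0]},
    {"claw": 0.4,"linear": [-1,0,0],"rotation": [0,0,0]},
    {"claw": 0.4,"linear": [-1,0,0],"rotation": [0,0,0]},
    {"claw": 0.4,"linear": [-1,0,0],"rotation": [0,0,0]},
  ],
)

```text
time: 19.2
position: [0.5985, -0.0043, 0.1434]
tool_rot: [0.002, 1.578, 0.001]
ft_force: [0.9, 0.5, 0.4]
grip_width: 0.597
```

Call:
play_rows(
  targets=[
    {"claw": 0.4,"linear": [-0.6,0,-0.5],"rotation": [0,0,0]},
    {"claw": 0.4,"linear": [-0.4,-0.4,-1],"rotation": [0,0,0]},
    {"claw": 0.4,"linear": [0,-0.8,-1],"rotation": [0,0,0]},
    {"claw": 0.4,"linear": [0,-0.8,-1],"rotation": [0,0,0]},
    {"claw": 0.4,"linear": [0,-0.8,-0.8],"rotation": [0,0,0]},
    {"claw": 0.4,"linear": [0,-0.8,-0.3],"rotation": [0,0,0]},
    {"claw": 0.4,"linear": [0,-0.5,0],"rotation": [0,0,0]},
    {"claw": 0.4,"linear": [0,0,0],"rotation": [0,0,0]},
    {"claw": 0.4,"linear": [0,0,0],"rotation": [0,0,0]},
  ],
)

```text
time: 19.95
position: [0.4834, -0.1066, 0.1801]
tool_rot: [-0.004, 1.562, 0.003]
ft_force: [-0.0, 0.6, -0.5]
grip_width: 0.598
```

```bash
python3 - <<'E'
from h import *
go()
b=get_image("side");a=get_image("top")
for k in("red","blue","yellow"):
  for n,i in(("side",b),("top",a)):
    for c in blobs(n,i,k):print(n,k,cv2.boundingRect(c),'lidpot',circ(n,c,.061,.031)[0].round(4))
cv2.imwrite("pics/a7.png",np.hstack([cv2.resize(b[120:320,210:410],None,fx=2,fy=2),cv2.resize(a[100:300,170:370],None,fx=2,fy=2)]))
E
```

```text
t 19.95 pos [ 0.4834 -0.1066  0.1801] w 0.598 F [-0.   0.6 -0.5] q [ 0.92  0.05 -0.77  1.87  0.04  1.23  0.14]
rot [0.003 0.005 0.   ]
side red (403, 239, 20, 15) lidpot [ 0.3117 -0.0646]
side red (373, 171, 26, 28) lidpot [ 0.4544 -0.2371]
top red (366, 203, 27, 26) lidpot [ 0.4548 -0.2373]
side blue (326, 148, 24, 25) lidpot [ 0.6012 -0.2455]
top blue (369, 139, 25, 25) lidpot [ 0.6023 -0.2487]
side yellow (261, 200, 27, 30) lidpot [ 0.6009 -0.0007]
```

View pics/a7.png

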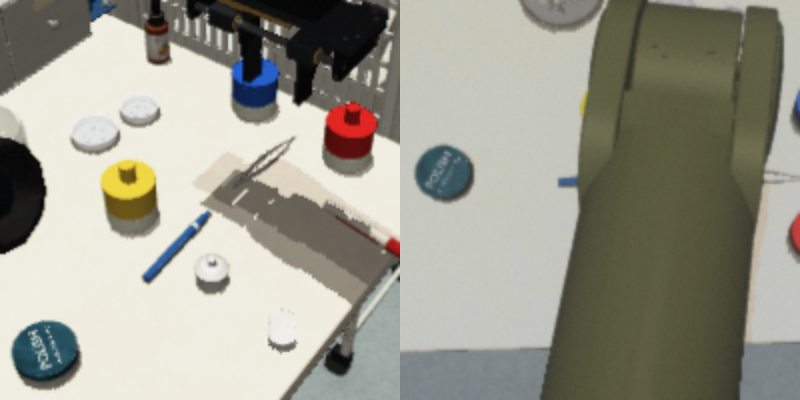

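All three lids sit flat on the pots of their own colour, the dish and tin have not moved, and the arm is clear.

```bash
python3 -c "
from bench import *
print(close_job())"
```

```text
the job is handed in; nothing more can be done
None
```

I put the red lid on the red pot, then the blue on blue and the yellow on yellow. I moved the gripper clear and handed the job in at about 20 s of robot time.

**What the last checks showed:**
- **Seating:** the last side picture shows all three lids flat on their rims. At release each lid was at seat height, with about 1 N or less on the wrist.
- **Pot positions:** the last fits put the pots within about 2 mm of where they started.
- **Bystanders:** the dish and the tin looked unmoved in the last pictures; I did not measure them again.

**What disagreed or was not confirmed:**
- The two cameras differ by up to 5 mm in y, within twice the stated calibration error. I used the lid-to-pot distances, on which both views agree to about 1 mm.
- One fit of the red lid while it was held failed (6 mm residual). I ignored it and relied on those distances and the picture instead.
- In the last top view the arm hid most of the yellow pot, so the final check of the yellow lid rests on the side camera alone.
- Lid-to-pot centring was not measured separately after release. It follows from the lids being seated, because the plug leaves only about 2 mm of play.

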